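# Moisture reading of a packing block

## Task

Take a moisture reading of the reddish wood block: lay it on the blue meter's bed and slide it lengthwise, flat and square, in under the sprung contact arm until it meets the stop, and let go of it. Then turn the small inner knob until its white pointer lines up with the yellow dot on the outer ring, without turning that ring, and at last press the green button fully down and release it. Leave the grey block, the tin and the jar where they are.

Things in the scene. Friction and masses are not known exactly. Their poses are not given: they have to be found in the camera images.
- red_block: Reddish wooden packing block, loose, 75 mm long (its own y axis), 45 mm wide (x axis), 22 mm thick, about 0.05 kg. Origin at the centre of its underside, z up.
- grey_block: Grey weathered wooden block, loose, 60 mm long (y) x 40 mm wide (x) x 20 mm thick; a bystander. Origin at the centre of its underside. The two blocks swap places from start to start.
- washer_jar: White jar with red lid, 60 mm diameter, 78 mm high, loose bystander. Origin at the centre of its underside.
- grease_tin: White tin with blue lid, 68 mm diameter, 56 mm high, loose bystander. Origin at the centre of its underside.
- meter: Bench moisture meter: fixed blue case, 170 (x) x 250 (y) x 35 mm high, flat top; position and heading vary. Origin at the centre of its underside; x away from the robot, y left. Right half of its top: test bed (thin dark mat, level with the top), contact arm at its far end. Left half: the concentric knobs and, nearer the robot, the green button.
- bed_home (a point): Point on the bed, 35 mm above the bench, where the centre of the red block's underside belongs: long axis along this frame's x (either way round), far end against the stop, a 56 mm wide, 13 mm high fence whose face is 37.5 mm ahead (+x). Axes as the meter's; the bed is open toward -x and the block slides in toward +x.
- contact_arm (a joint): Sprung steel contact arm, 22 mm wide, rad, 0 = down, grows as it lifts. Pivots on a yoke (39 mm high, 46 wide) 81 mm beyond bed_home and reaches to -x over stop and bed. At rest its roller's underside is 16 mm above the bed, 25 mm ahead (+x) of bed_home; then a nose slopes up toward -x, so a block pushed in along the bed lifts the arm by itself (to about 0.1 rad, push about 5 N).
- nose_tip (a point): Tip of the arm's upturned nose, on the bed's centre line; at rest about 9 mm behind (-x of) bed_home and 33 mm above the bed, its underside about 30 mm, so the 22 mm block passes under. A block lowered onto the bed clears it while its far end stays at -x of this point.
- knob_axis (a point): On the common vertical axis of the two knobs, 48 mm above the bench, at the height of the ring's top face. Axes as the meter's. The grey inner knob stands from here 25 mm higher and is 28 mm across; it is round and ribbed and can be pinched at any yaw.
- inner_knob (a joint): Grey inner knob, radians, anticlockwise from above positive; at 0 its white pointer line looks along the meter's -x (toward the robot). Stays where it is left (0.03 N m friction), stops at -2.4 and 2.4. Independent of the ring. It lines up with the dot when its value equals that of ring.
- ring (a joint): Black outer ring under the inner knob, 62 mm diameter, 13 mm high, with a yellow dot on its top face; must not be turned. Radians, anticlockwise from above positive; at 0 the dot looks along the meter's -x.
- knob_pointer (a point): On the white pointer line on top of the inner knob, 12 mm from the axis. Its frame turns with the knob; x points outward along the pointer.
- ring_dot (a point): The yellow dot on the ring's top face, 23.5 mm from the axis. Its frame turns with the ring; x points outward from the axis through the dot.
- read_button (a joint): Green push button, 24 mm diameter, metres pressed: 0 = up, 0.005 = fully down; springs back, about 4 N when fully down.
- read_button_top (a point): Centre of the green button's top face, which points up; 80 mm nearer the robot (meter's -x) than the knobs' axis.
Things that resemble listed ones, but are neither listed nor needed, are in the scene too. Leave any pink look-alike of the red_block alone.

How it is judged:
By the outcome, as a careful person would: the job done as asked, in the order asked, and still so for the second after the job is handed in, with the robot touching nothing.
It also fails if it takes over 72 s, if anything falls off the work surface, if the arm or the gripper's body presses on something with over 40 N, if the wrist force passes 120 N, or if a joint passes its speed limit or range.

## Robot

A 6-joint arm with a two-finger parallel gripper is mounted at the origin on the work surface; the furniture and walls round the work are solid. World frame = base frame: x ahead of the robot, y to its left, z up, the work surface at z = 0. Lengths are in m, angles in rad, forces in N, time in s.
With the tool pointing down it reaches from about 0.275 to 0.825 m from the base axis. Payload 4.9 kg.
Tool frame: the origin (TCP) lies midway between the tips of the shut fingers; the grasp point (between the pads) lies 19 mm behind it (grip_point_offset is the distance from the TCP to the grasp point, in m); z points along the fingers, x is the direction in which the jaws open and shut, and the axes are right-handed (so a half turn about z gives the same grasp; the last joint's range is limited). The gripper opens to 85 mm and grips with 20 to 120 N. Pads are 22 mm wide; open, the fingers measure 114 mm over their backs; the gripper's body (76 mm by 85 mm) begins 54 mm behind the grasp point. The pads swing forward as they close: fully open they stand 13 mm farther back than shut.
Start: joints at [1.05, 0.326, -0.193, 1.052, 0, 1.437], TCP at [0.207, 0.509, 0.231] pointing down, gripper open.
Joint ranges: [-2.65, 2.65], [-0.97, 1.79], [-1.3, 1.35], [-1.93, 2.1], [-1.47, 1.37], [-3.14, 3.14]. Speed limits (rad/s): [2.57, 2.57, 3.14, 3.14, 3.14, 3.14].

## Interface

Orientations are given as a rotation vector (axis times angle).
In Python, from cell import * gives the robot as it stands. Calls block until the motion is done:
- movep(position, orientation): joint-space move of the TCP to a pose.
- move_l(position, velocity=0.15, rot=None, until_force=None): straight line of the TCP; rot=None keeps the orientation; velocity is the mean speed in m/s. With until_force (N) it stops when the force on the tool has changed by that much, and returns True; else False.
- set_joints(angles): joint-space move.
- let_go() and grab(newtons=None): open the fingers fully, or close them until they stop; newtons is the grip in N (None keeps the last).
- sleep(seconds).
- ik(position, orientation): joint angles nearest the present ones, or None.
- get_state(): the state.
- grab_frame(name): name is "side" or "top"; returns a dict with "img" (400x640x3 uint8, red, green, blue), "fx", "fy", "cx", "cy" (pixels), "cam_to_world" (4x4, takes a point from camera to world coordinates). Camera axes: x right, y down, z forward; pixel columns grow to the right and rows downward; lengths in m; the calibration is good to about 2 mm. A picture is of the moment at which its call begins. There is no depth.
A pose or a line that the arm cannot do raises MotionError and nothing moves.
- sign_off(): hands the job in, once; it reports no verdict.
Trained networks look in the newest picture that a camera, given by its name, has taken for a name from the list of things; names that differ only in an ending like _2 or _b are one class to them, and where a whole thing is asked for, a point or a joint stands for the part that bears it (a point fixed in the world has none). Each returns a list of dicts, best first, with "score" (0 to 1); they miss things now and then, are a little off and sometimes report something else, mostly with a low value. They report only what shows in the picture. A call takes as long as a camera call. They do not tell look-alikes from the thing itself.
- spot_in(camera, name): "centre" ([column, row] in pixels, amid what is visible of it).
- silhouettes(camera, name): "mask" (400x640 bool, what is visible of it) and "centre" ([column, row] in pixels, amid what is visible of it).
- tip_of(camera, name): "centre" ([column, row] in pixels: a listed point, or the origin of a listed thing).
The state is a dict: "clock": time; "q": joint angles; "joint_velocities": joint speeds; "tau": joint torques, N m; "position": TCP position; "eef_rot": TCP orientation; "contact_force": force on the tool from outside, world axes, zero at the start; "wrist_torque": the same for the moment, N m; "finger_gap": opening from 0.0 (shut) to 1.0 (fully open).
Only numpy, scipy, OpenCV 4.12 (cv2) and the standard library are available. Lean on these libraries where they do the work, as an engineer would, in place of code of your own. Each camera call takes 0.05 s, during which the arm holds its last target.

## Working session

There is one attempt and no reset: what is moved stays moved. The work goes in short steps, each a Python script; the robot and the scene stay as the last script left them, time stands still between calls to the robot, and variables do not carry over. Pictures are saved under pics/ and viewed, and the job is handed in when it is done.

```bash
ls; mkdir -p pics
cat > h.py <<'E'
from cell import *
import numpy as np, cv2
from scipy.spatial.transform import Rotation as R
def save(n,f): cv2.imwrite('pics/'+n+'.png', f['img'][:,:,::-1])
def ray(f,p,z):
    T=np.array(f['cam_to_world']); d=T[:3,:3]@np.array([(p[0]-f['cx'])/f['fx'],(p[1]-f['cy'])/f['fy'],1]); o=T[:3,3]
    return o+d*(z-o[2])/d[2]
def proj(f,P):
    T=np.array(f['cam_to_world']); c=T[:3,:3].T@(np.array(P)-T[:3,3]); return np.array([f['fx']*c[0]/c[2]+f['cx'],f['fy']*c[1]/c[2]+f['cy']])
E
python3 - <<'E'
from h import *
for n in ['top','side']:
    f=grab_frame(n); save(n+'0',f); print(n,np.round(f['cam_to_world'],3).tolist(),f['fx'])
    for k in ['red_block','grey_block','washer_jar','grease_tin','meter']:
        print(k,[(np.round(d['centre']),round(d['score'],2)) for d in spot_in(n,k)][:3])
    for k in ['bed_home','nose_tip','knob_axis','knob_pointer','ring_dot','read_button_top','meter','red_block']:
        print('tip',k,[(np.round(d['centre'],1),round(d['score'],2)) for d in tip_of(n,k)][:3])
s=get_state(); print(s['clock'],s['eef_rot'],s['contact_force'])
E
```

```text
pics
top [[0.022, -0.987, 0.157, 0.259], [-1.0, -0.019, 0.019, -0.058], [-0.016, -0.158, -0.987, 1.389], [0.0, 0.0, 0.0, 1.0]] 478.91656565192477
red_block [(array([322., 181.]), 0.71), (array([266., 184.]), 0.66), (array([220., 169.]), 0.58)]
grey_block []
washer_jar [(array([422., 176.]), 0.69)]
grease_tin [(array([424., 243.]), 0.78)]
meter [(array([350., 184.]), 0.79)]
tip bed_home [(array([329.7, 185. ]), 0.7), (array([374.2, 187.1]), 0.69)]
tip nose_tip [(array([375.3, 185.3]), 0.51)]
tip knob_axis [(array([325.1, 177.4]), 0.59)]
tip knob_pointer [(array([327.9, 178.1]), 0.63)]
tip ring_dot [(array([326. , 183.1]), 0.55)]
tip read_button_top [(array([324.9, 207.7]), 0.5)]
tip meter [(array([351.6, 186.1]), 0.95), (array([324.7, 177.5]), 0.38)]
tip red_block [(array([264.2, 185.3]), 0.91)]
side [[0.999, -0.005, 0.037, 0.451], [-0.033, -0.6, 0.799, -1.004], [0.018, -0.8, -0.6, 0.804], [0.0, 0.0, 0.0, 1.0]] 499.8585984544245
red_block [(array([339., 164.]), 0.89), (array([328., 190.]), 0.85)]
grey_block [(array([304., 171.]), 0.51)]
washer_jar [(array([353., 303.]), 0.73)]
grease_tin [(array([258., 310.]), 0.91), (array([301., 169.]), 0.25)]
meter [(array([334., 250.]), 0.72)]
tip bed_home [(array([326.4, 251.2]), 0.71), (array([334.7, 260.8]), 0.59), (array([333.5, 253.6]), 0.53)]
tip nose_tip [(array([327.9, 249.7]), 0.7)]
tip knob_axis [(array([338.8, 214.7]), 0.6)]
tip knob_pointer [(array([336.7, 210.7]), 0.42)]
tip ring_dot [(array([332.4, 217.1]), 0.8)]
tip read_button_top [(array([308.1, 212. ]), 0.5)]
tip meter [(array([332.1, 254.1]), 0.93)]
tip red_block [(array([329.6, 190.6]), 0.94), (array([342.7, 167.7]), 0.6), (array([341.7, 216.4]), 0.46)]
1.4 [2.60694218e+00 1.75311854e+00 2.30452677e-05] [0.2233251  0.10824391 0.32866107]
```

Run:
```python
import cv2
a=cv2.imread('pics/top0.png')[110:290,180:480]; cv2.imwrite('pics/top0c.png',cv2.resize(a,(800,480),interpolation=cv2.INTER_CUBIC))
a=cv2.imread('pics/side0.png')[130:350,200:460]; cv2.imwrite('pics/side0c.png',cv2.resize(a,(709,600),interpolation=cv2.INTER_CUBIC))
```

```text
(no output)
```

View pics/top0c.png

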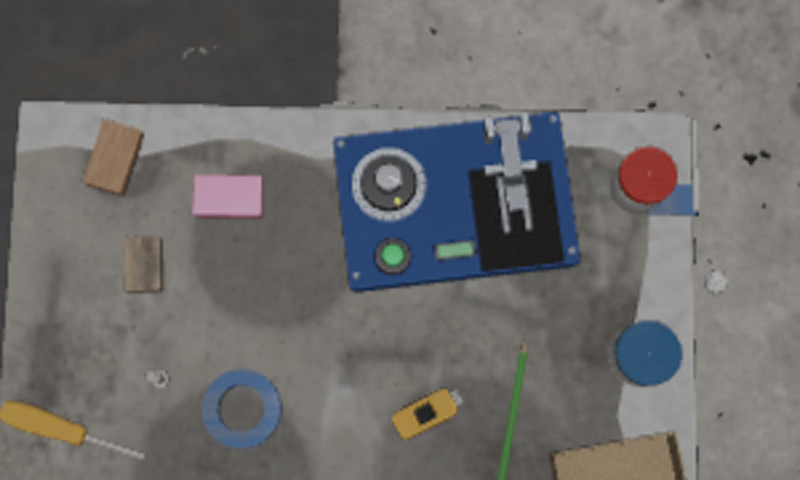

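View pics/side0c.png

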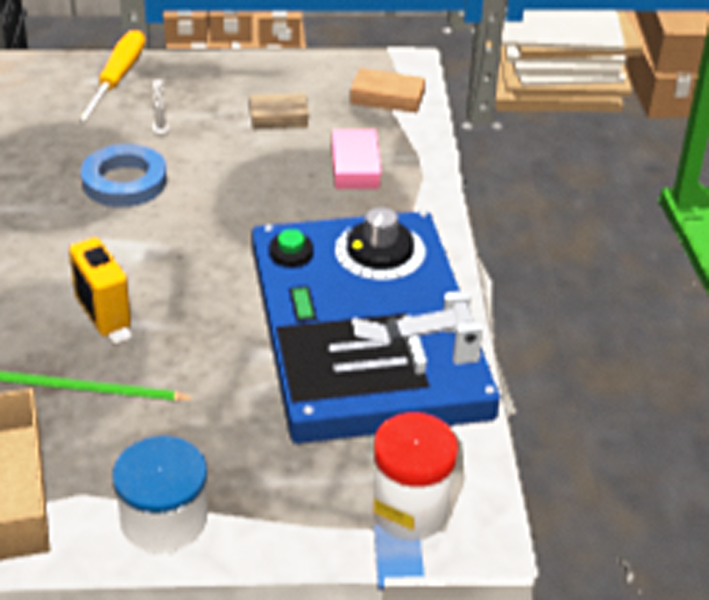

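View pics/top0.png

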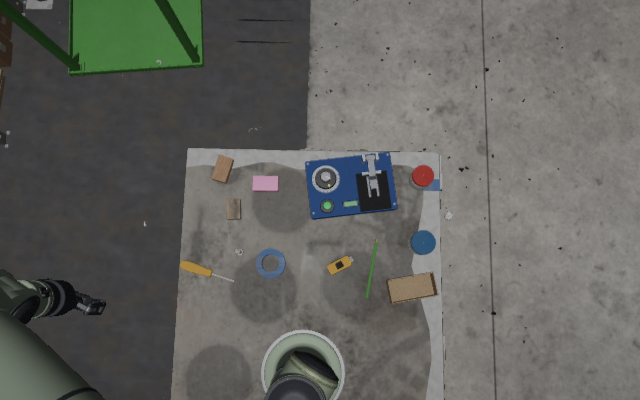

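```bash
cat >> h.py <<'E'
from scipy.optimize import minimize
def hullmask(pts,S=4):
    m=np.zeros((400*S,640*S),np.uint8); p=((np.array(pts)+0.5)*S-0.5).astype(np.float32)
    cv2.fillConvexPoly(m,cv2.convexHull(np.round(p*16).astype(np.int32).reshape(-1,1,2)),1,shift=4); return m
def boxpts(x,y,th,L,W,H,z0=0):
    c,s=np.cos(th),np.sin(th)
    return [[x+c*a-s*b,y+s*a+c*b,z] for a in(-L/2,L/2) for b in(-W/2,W/2) for z in (z0,z0+H)]
def fitbox(fs,masks,x0,L,W,H,z0=0,S=4):
    """masks: low-res bool; L along local x"""
    ref=[]
    for m in masks:
        ref.append(cv2.resize(m.astype(np.float32),None,fx=S,fy=S,interpolation=cv2.INTER_LINEAR)>0.5)
    def cost(v):
        t=0
        for f,r in zip(fs,ref):
            h=hullmask([proj(f,p) for p in boxpts(*v,L,W,H,z0)],S)>0
            t+=1-(h&r).sum()/(h|r).sum()
        return t
    best=None
    for dth in (-.2,0,.2):
        sx=np.array([[0,0,0],[.02,0,0],[0,.02,0],[0,0,.2]])+np.array(x0)+[0,0,dth]
        r=minimize(cost,x0,method='Nelder-Mead',options=dict(initial_simplex=sx,xatol=1e-4,fatol=1e-5))
        if best is None or r.fun<best.fun: best=r
    return best.x,best.fun
def biggest(m,near=None):
    n,l,st,c=cv2.connectedComponentsWithStats(m.astype(np.uint8))
    if near is not None:
        ok=[i for i in range(1,n) if st[i,4]>20]; i=min(ok,key=lambda i:np.hypot(*(c[i]-near)))
    else: i=1+np.argmax(st[1:,4])
    return l==i
def hullof(m):
    p=cv2.convexHull(np.argwhere(m)[:,::-1].astype(np.int32).reshape(-1,1,2)); o=np.zeros(m.shape,np.uint8); cv2.fillConvexPoly(o,p,1); return o>0
E
cat > look.py <<'E'
from h import *
def meterpose(fs,x0=(0.7,-.1,0)):
    ms=[]
    for f,near in zip(fs,((350,184),(334,250))):
        hsv=cv2.cvtColor(f['img'],cv2.COLOR_RGB2HSV); m=(hsv[...,0]>105)&(hsv[...,0]<125)&(hsv[...,1]>150)&(hsv[...,2]>40)
        yy,xx=np.mgrid[:400,:640]; m&=(abs(xx-near[0])<55)&(abs(yy-near[1])<50)
        ms.append(hullof(biggest(m)))
    return fitbox(fs,ms,x0,.17,.25,.035),fitbox(fs[:1],ms[:1],x0,.17,.25,.035),fitbox(fs[1:],ms[1:],x0,.17,.25,.035)
def blockmasks(near):
    out=[]
    for n,p in zip(('top','side'),near):
        best=None
        for k in ('red_block','grey_block'):
            for d in silhouettes(n,k):
                e=np.hypot(*(np.array(d['centre'])-p))
                if e<8 and (best is None or e<best[0]): best=(e,d['mask'],k,d['score'])
        out.append(best)
    return out
if __name__=='__main__':
    fs=[grab_frame('top'),grab_frame('side')]
    for r in meterpose(fs,tuple(ray(fs[0],(351.6,186),.0)[:2])+(0.07,)): print('meter',np.round(r[0],4),round(r[1],3))
    for f,p in zip(fs,((222,169),(339,164))): print(ray(f,p,.015))
    bm=blockmasks(((222,169),(339,164)))
    print([(b[0],b[2],b[3],b[1].sum()) if b else None for b in bm])
    x0=tuple(ray(fs[0],(222,169),.015)[:2])+(-.3,)
    for sel in ([0,1],[0],[1]):
        s=[i for i in sel if bm[i]]
        if s: r=fitbox([fs[i] for i in s],[bm[i][1] for i in s],x0,.075,.045,.022); print('red',np.round(r[0],4),round(r[1],3))
E
python3 look.py
```

```text
meter [ 0.5271 -0.1241  0.122 ] 0.122
meter [ 0.5272 -0.1252  0.1418] 0.048
meter [ 0.5276 -0.1205  0.1165] 0.066
[0.56988548 0.25267219 0.015     ]
[0.56295732 0.23680766 0.015     ]
[(np.float64(3.0610455730028012), 'red_block', 0.72, np.int64(422)), (np.float64(1.3416407864998612), 'red_block', 0.72, np.int64(327))]
red [ 0.5722  0.2521 -0.2464] 0.244
red [ 0.5726  0.2527 -0.2609] 0.07
red [ 0.5722  0.2485 -0.1265] 0.139
```

```bash
cat > ed.py <<'E'
from h import *
from scipy.optimize import least_squares
def edgepts(f,A,B,outdir,n=60,w=6):
    """sample across projected edge A->B (px); return subpixel crossing points of blueness"""
    im=cv2.GaussianBlur(f['img'].astype(np.float32),(0,0),.6); bl=im[...,2]-im[...,0]
    out=[]
    for t in np.linspace(.08,.92,n):
        p=A+(B-A)*t; s=np.arange(-w,w+.01,.1); q=p+s[:,None]*outdir
        v=cv2.remap(bl,q[:,0].astype(np.float32).reshape(1,-1),q[:,1].astype(np.float32).reshape(1,-1),cv2.INTER_LINEAR)[0]
        ins,o=np.median(v[:25]),np.median(v[-25:])
        if ins-o<35: continue
        th=(ins+o)/2; k=np.where((v[:-1]>=th)&(v[1:]<th))[0]
        if len(k)!=1: continue
        out.append(q[k[0]])
    return np.array(out)
def fit(fs,edges,v):
    for it in range(4):
        obs=[]
        for fi,(a,b) in edges:
            f=fs[fi]
            P=np.array(W(v,a)),np.array(W(v,b)); A,B=[proj(f,p) for p in P]
            d=(B-A)/np.linalg.norm(B-A); nrm=np.array([-d[1],d[0]]); c=proj(f,W(v,(0,0,.0175)))
            if nrm@(c-A)>0: nrm=-nrm
            e=edgepts(f,A,B,nrm); 
            if len(e)>5: obs.append((fi,a,b,e))
        def res(u):
            r=[]
            for fi,a,b,e in obs:
                A,B=proj(fs[fi],W(u,a)),proj(fs[fi],W(u,b)); d=(B-A)/np.linalg.norm(B-A)
                r.append(((e-A)@np.array([-d[1],d[0]]))/1)
            return np.concatenate(r)
        v=least_squares(res,v,loss='soft_l1',f_scale=.3).x
    return v,[(o[0],len(o[3])) for o in obs],np.sqrt(np.mean(res(v)**2))
def W(v,p):
    c,s=np.cos(v[2]),np.sin(v[2]); return np.array([v[0]+c*p[0]-s*p[1],v[1]+s*p[0]+c*p[1],p[2]])
if __name__=='__main__':
    h=.035;X=.085;Y=.125
    fl,fr,nl,nr=(X,Y,h),(X,-Y,h),(-X,Y,h),(-X,-Y,h)
    b=lambda p:(p[0],p[1],0)
    fs=[grab_frame('top'),grab_frame('side')]; v0=[.5273,-.1235,.13]
    T=[(0,e) for e in ((fl,fr),(fl,nl),(nl,b(nl)) )][:2]+[(0,(b(nl),b(nr))),(0,(fr,nr))]
    S=[(1,(fl,fr)),(1,(fl,nl)),(1,(nl,nr)),(1,(b(nr),b(fr)))]
    for e in (T,S,T+S): 
        v,o,r=fit(fs,e,v0); print(np.round(v,4),o,r)
    for i,f in enumerate(fs):
        im=cv2.resize(f['img'][:,:,::-1],None,fx=6,fy=6,interpolation=cv2.INTER_CUBIC)
        pr=lambda p:tuple(int(round(q)) for q in (proj(f,p)+.5)*6-.5)
        for a,c in [(fl,fr),(fr,nr),(nr,nl),(nl,fl),(b(nl),b(nr)),(b(nr),b(fr))]: cv2.line(im,pr(W(v,a)),pr(W(v,c)),(0,255,255),1)
        for p in [(.51-.51,-.0625,h)]: pass
        c=pr(W(v,(0,0,h))); x0,y0=c[0]-400,c[1]-300
        cv2.imwrite(f'pics/ov{i}.png',im[y0:y0+600,x0:x0+800])
E
python3 ed.py
```

```text
[ 0.5264 -0.1248  0.1323] [(0, 46), (0, 60), (0, 36), (0, 60)] 0.6481192975386054
[ 0.5251 -0.1208  0.1351] [(1, 35), (1, 49), (1, 36), (1, 50)] 1.865090782383649
[ 0.5258 -0.1247  0.133 ] [(0, 45), (0, 59), (0, 36), (0, 60), (1, 35), (1, 48), (1, 34), (1, 44)] 1.1674885409984148
```

View pics/ov0.png

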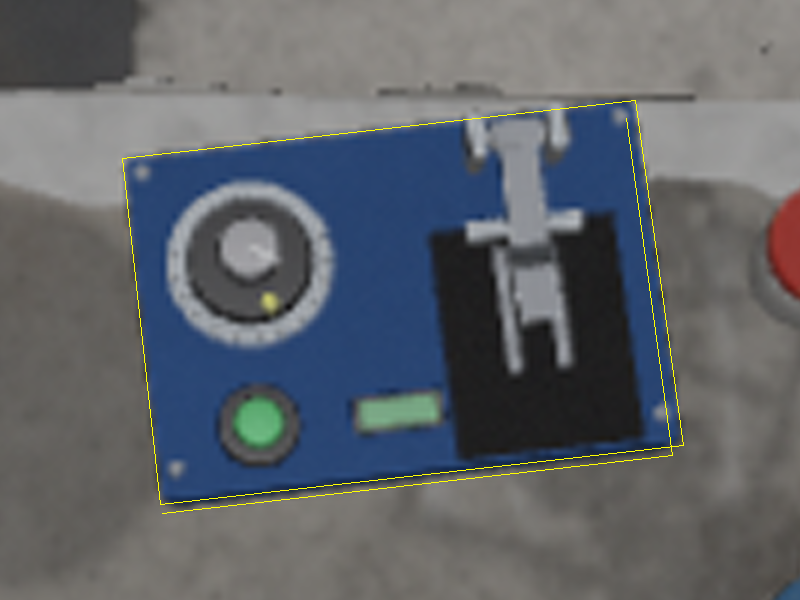

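View pics/ov1.png

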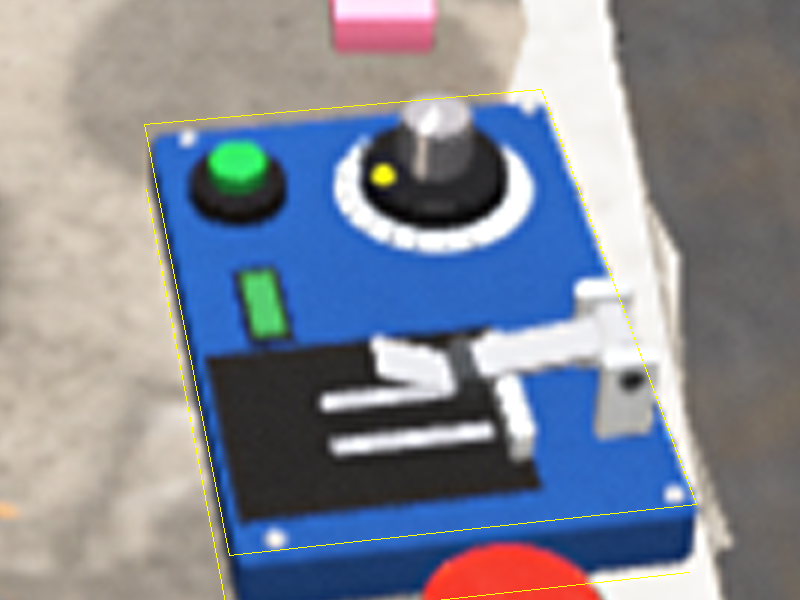

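Run:
```python
from h import *
from ed import W
fs=[grab_frame('top'),grab_frame('side')]; v=[.5258,-.1247,.133]
ov=[[(142,173),(619,116),(177,468),(660,411)],[(528,105),(675,493),(188,138),(275,540)]]
for f,o in zip(fs,ov):
    c=np.round((proj(f,W(v,(0,0,.035)))+.5)*6-.5)
    P=[]
    g=cv2.resize(f['img'],None,fx=6,fy=6,interpolation=cv2.INTER_CUBIC).astype(float).min(2)
    for q in o:
        q=np.array(q)+c-[400,300]; x,y=q.astype(int); w=g[y-12:y+13,x-12:x+13]; w=np.clip(w-np.percentile(w,60),0,None); yy,xx=np.mgrid[-12:13,-12:13]
        q=np.array([x,y])+[(w*xx).sum()/w.sum(),(w*yy).sum()/w.sum()]
        P.append(ray(f,(q+.5)/6-.5,.0355))
    P=np.array(P); print(np.round(P,4)); fl,fr,nl,nr=P
    print('centre',P.mean(0),'W',np.linalg.norm(fl-fr),np.linalg.norm(nl-nr),'D',np.linalg.norm(fl-nl),np.linalg.norm(fr-nr))
    d=fl-fr+nl-nr; e=fl-nl+fr-nr; print('yaw',np.arctan2(-d[0],d[1]),np.arctan2(e[1],e[0]))
    for k in ['bed_home','nose_tip','knob_axis','knob_pointer','ring_dot','read_button_top','meter']:
        z=dict(bed_home=.035,nose_tip=.068,knob_axis=.048,knob_pointer=.073,ring_dot=.048,read_button_top=.05,meter=0)[k]
        n='top' if f is fs[0] else 'side'
        for d in tip_of(n,k)[:2]:
            p=ray(f,d['centre'],z); cc,s=np.cos(.133),np.sin(.133); r=p[:2]-v[:2]
            print(k,np.round(p,4),'local',np.round([cc*r[0]+s*r[1],-s*r[0]+cc*r[1]],4),round(d['score'],2))
```

```text
[[ 0.5865  0.0007  0.0355]
 [ 0.6186 -0.23    0.0355]
 [ 0.4424 -0.0192  0.0355]
 [ 0.4738 -0.2496  0.0355]]
centre [ 0.53031578 -0.12455648  0.0355    ] W 0.23291587591144988 0.2325102325700945 D 0.14538902874372867 0.1460925038919493
yaw 0.13667596474884863 0.13573310937870317
bed_home [ 0.5237 -0.1905  0.035 ] local [-0.0108 -0.0649] 0.68
bed_home [ 0.5219 -0.1899  0.035 ] local [-0.0125 -0.0642] 0.57
nose_tip [ 0.519  -0.1892  0.068 ] local [-0.0153 -0.063 ] 0.5
knob_axis [ 0.5346 -0.0561  0.048 ] local [0.0178 0.0668] 0.64
knob_pointer [ 0.5373 -0.0647  0.073 ] local [0.0194 0.0579] 0.65
ring_dot [ 0.5184 -0.0601  0.048 ] local [0.0012 0.065 ] 0.48
ring_dot [ 0.3594 -0.3244  0.048 ] local [-0.1914 -0.1759] 0.48
read_button_top [ 0.4603 -0.049   0.05  ] local [-0.0549  0.0837] 0.63
meter [ 0.518  -0.1175  0.    ] local [-0.0068  0.0081] 0.83
[[ 0.5875  0.0043  0.0355]
 [ 0.619  -0.2326  0.0355]
 [ 0.443  -0.021   0.0355]
 [ 0.4744 -0.2528  0.0355]]
centre [ 0.53098419 -0.1255155   0.0355    ] W 0.2390600291050657 0.23389927324228432 D 0.1466276369558736 0.1460220291905262
yaw 0.13353660704692 0.15580453116802886
bed_home [ 0.5228 -0.1944  0.035 ] local [-0.0122 -0.0687] 0.85
nose_tip [ 0.5141 -0.1882  0.068 ] local [-0.02   -0.0614] 0.6
nose_tip [0.4533 0.1065 0.068 ] local [-0.0412  0.2388] 0.18
knob_axis [ 0.5449 -0.0538  0.048 ] local [0.0283 0.0677] 0.59
knob_pointer [ 0.543  -0.0556  0.073 ] local [0.0262 0.0662] 0.44
ring_dot [ 0.5199 -0.0512  0.048 ] local [0.0039 0.0736] 0.62
read_button_top [ 0.4731 -0.0375  0.05  ] local [-0.0407  0.0934] 0.65
read_button_top [0.5688 0.1672 0.05  ] local [0.0813 0.2836] 0.65
meter [ 0.5288 -0.1306  0.    ] local [ 0.0022 -0.0062] 0.71
```

```bash
cat > px.py <<'E'
from h import *
from ed import W
fs=[grab_frame('top'),grab_frame('side')]; v=[.5258,-.1247,.133]; M=[.5306,-.125,.136]
def loc(p): c,s=np.cos(M[2]),np.sin(M[2]); r=p[:2]-M[:2]; return np.array([c*r[0]+s*r[1],-s*r[0]+c*r[1]])
def w(i,q,z):
    f=fs[i]; c=np.round((proj(f,W(v,(0,0,.035)))+.5)*6-.5); q=np.array(q)+c-[400,300]; return ray(f,(q+.5)/6-.5,z)
E
python3 - <<'E'
from px import *
for nm,i,q,z in [('dial',0,(249,264),.035),('knobtop',0,(249,248),.073),('knobtop',1,(437,115),.073),('ringtop',0,(249,260),.048),('ringL',0,(186,262),.048),('ringR',0,(312,258),.048),
 ('dot',0,(269,301),.048),('dot',1,(383,174),.048),('ptr_out',0,(278,262),.073),('btn',0,(259,421),.047),('btn',1,(238,160),.047),
 ('mat',0,(430,233),.035),('mat',0,(612,212),.035),('mat',0,(460,458),.035),('mat',0,(643,436),.035),
 ('mat',1,(205,357),.035),('mat',1,(243,521),.035),('mat',1,(541,488),.035),('fenceL',0,(467,232),.048),('fenceR',0,(584,218),.048),
 ('fence near top',1,(512,455),.035),('fence faceR bottom',1,(515,458),.035),('noseL',0,(520,325),.068),('noseR',0,(553,320),.068),('railL',0,(515,374),.036),('railR',0,(565,367),.036)]:
    p=w(i,q,z); print(nm,i,np.round(p,4),'loc',np.round(loc(p),4))
for i,f in enumerate(fs):
    im=cv2.resize(f['img'],None,fx=14,fy=14,interpolation=cv2.INTER_CUBIC)[:,:,::-1]
    c=(proj(f,W(M,(.0,.063,.05)))+.5)*14; a=im[int(c[1]-300):int(c[1]+300),int(c[0]-400):int(c[0]+400)]; cv2.imwrite(f'pics/k{i}.png',a)
    c=(proj(f,W(M,(.0,-.0625,.035)))+.5)*14; a=im[int(c[1]-300):int(c[1]+300),int(c[0]-400):int(c[0]+400)]; cv2.imwrite(f'pics/b{i}.png',a)
E
```

```text
dial 0 [ 0.5421 -0.0521  0.035 ] loc [0.0212 0.0707]
knobtop 0 [ 0.5417 -0.0521  0.073 ] loc [0.0209 0.0707]
knobtop 1 [ 0.5431 -0.0562  0.073 ] loc [0.0217 0.0665]
ringtop 0 [ 0.5413 -0.0521  0.048 ] loc [0.0205 0.0707]
ringL 0 [ 0.5398 -0.0222  0.048 ] loc [0.023  0.1007]
ringR 0 [ 0.5428 -0.0821  0.048 ] loc [0.0179 0.0408]
dot 0 [ 0.5216 -0.062   0.048 ] loc [-0.0004  0.0636]
dot 1 [ 0.522  -0.0625  0.048 ] loc [-0.0001  0.0631]
ptr_out 0 [ 0.5353 -0.0658  0.073 ] loc [0.0127 0.058 ]
btn 0 [ 0.464  -0.0584  0.047 ] loc [-0.057   0.0751]
btn 1 [ 0.4637 -0.0515  0.047 ] loc [-0.0563  0.0819]
mat 0 [ 0.5589 -0.1389  0.035 ] loc [ 0.0262 -0.0176]
mat 0 [ 0.5708 -0.2262  0.035 ] loc [ 0.0261 -0.1057]
mat 0 [ 0.4499 -0.1541  0.035 ] loc [-0.0839 -0.0179]
mat 0 [ 0.4622 -0.2409  0.035 ] loc [-0.0835 -0.1055]
mat 1 [ 0.4499 -0.1565  0.035 ] loc [-0.0842 -0.0202]
mat 1 [ 0.4632 -0.2433  0.035 ] loc [-0.0828 -0.1081]
mat 1 [ 0.5712 -0.2284  0.035 ] loc [ 0.0263 -0.1079]
fenceL 0 [ 0.5568 -0.1557  0.048 ] loc [ 0.0218 -0.034 ]
fenceR 0 [ 0.5647 -0.2113  0.048 ] loc [ 0.0221 -0.0901]
fence near top 1 [ 0.5622 -0.2112  0.035 ] loc [ 0.0196 -0.0897]
fence faceR bottom 1 [ 0.5631 -0.2128  0.035 ] loc [ 0.0203 -0.0914]
noseL 0 [ 0.5085 -0.1792  0.068 ] loc [-0.0293 -0.0507]
noseR 0 [ 0.5111 -0.1946  0.068 ] loc [-0.0287 -0.0663]
railL 0 [ 0.4907 -0.1799  0.036 ] loc [-0.047 -0.049]
railR 0 [ 0.4946 -0.2037  0.036 ] loc [-0.0464 -0.0731]
```

View pics/k0.png

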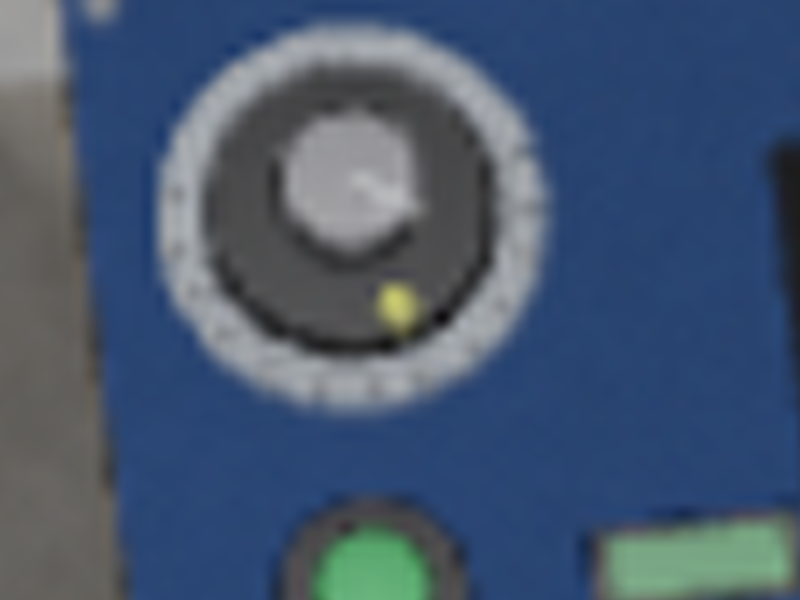

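View pics/k1.png

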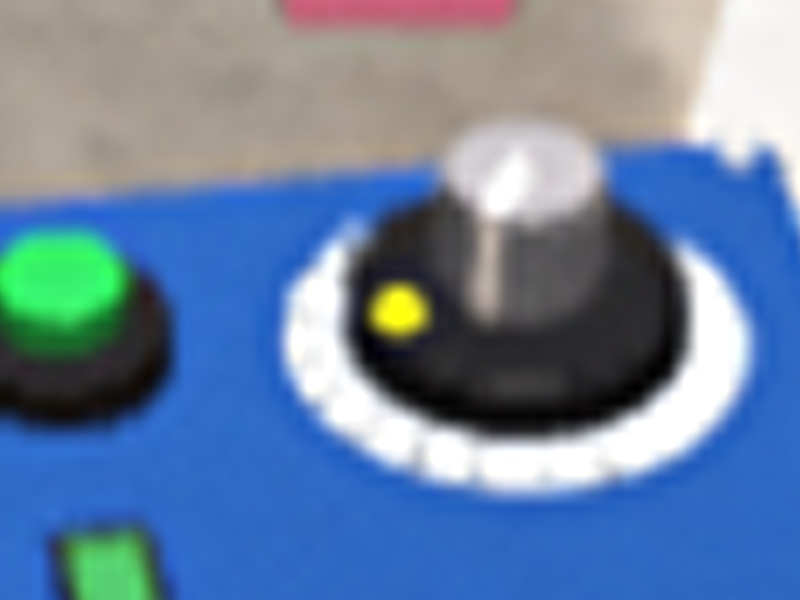

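View pics/b1.png

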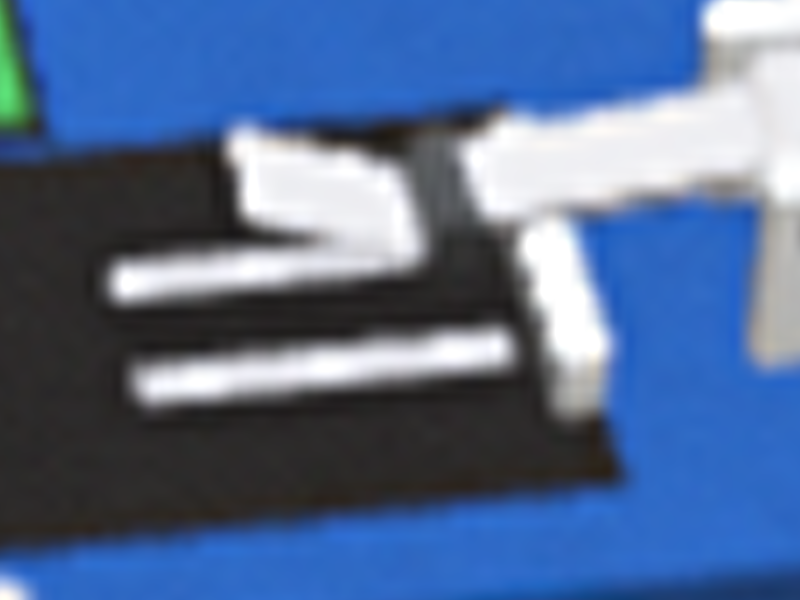

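View pics/b0.png

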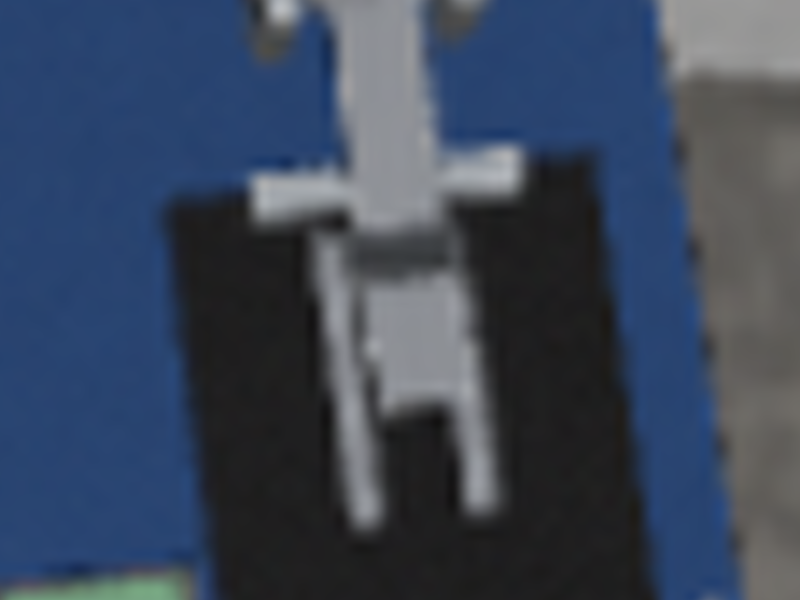

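```bash
cat >> h.py <<'E'
def rv(a): # tool down, jaws along angle a
    x=np.array([np.cos(a),np.sin(a),0]); z=np.array([0,0,-1.]); return R.from_matrix(np.column_stack([x,np.cross(z,x),z])).as_rotvec()
def st(msg=''):
    s=get_state(); print(msg,round(s['clock'],2),np.round(s['position'],4),'F',np.round(s['contact_force'],1),'gap',round(s['finger_gap'],3)); return s
E
python3 - <<'E'
from h import *
th=-.24; c=np.array([.5724,.2515])-.010*np.array([np.cos(th),np.sin(th)])
a=th+np.pi/2
movep([*c,.09],rv(a)); st('above')
t=move_l([*c,.003],velocity=.15,until_force=15); print(t); st('down')
grab(40); st('grabbed')
move_l([*c,.10],velocity=.2); st('up')
f=grab_frame('side'); save('s1',f); im=f['img'][100:260,260:460,::-1]; cv2.imwrite('pics/s1c.png',cv2.resize(im,(750,600),interpolation=cv2.INTER_CUBIC))
f=grab_frame('top'); im=f['img'][120:240,180:340,::-1]; cv2.imwrite('pics/t1c.png',cv2.resize(im,(800,600),interpolation=cv2.INTER_CUBIC))
E
```

```text
above 4.38 [0.5623 0.2549 0.0904] F [0.9 0.1 0.1] gap 1.0
False
down 5.12 [0.5632 0.2544 0.0037] F [-0.1  0.2 -0.2] gap 1.0
grabbed 5.58 [0.5635 0.2541 0.0041] F [-0.8 -0.9  6.6] gap 0.515
up 6.21 [0.562  0.2536 0.0992] F [-0.5  1.3 -0.6] gap 0.518
```

View pics/s1c.png

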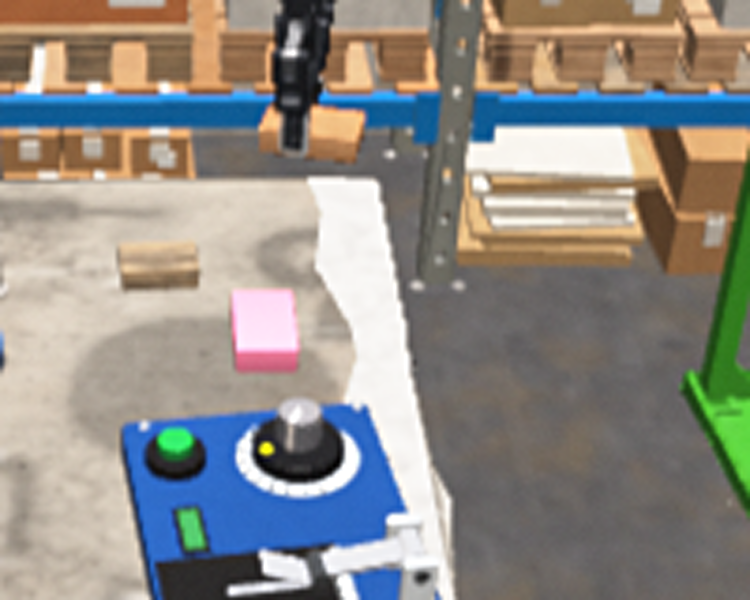

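View pics/t1c.png

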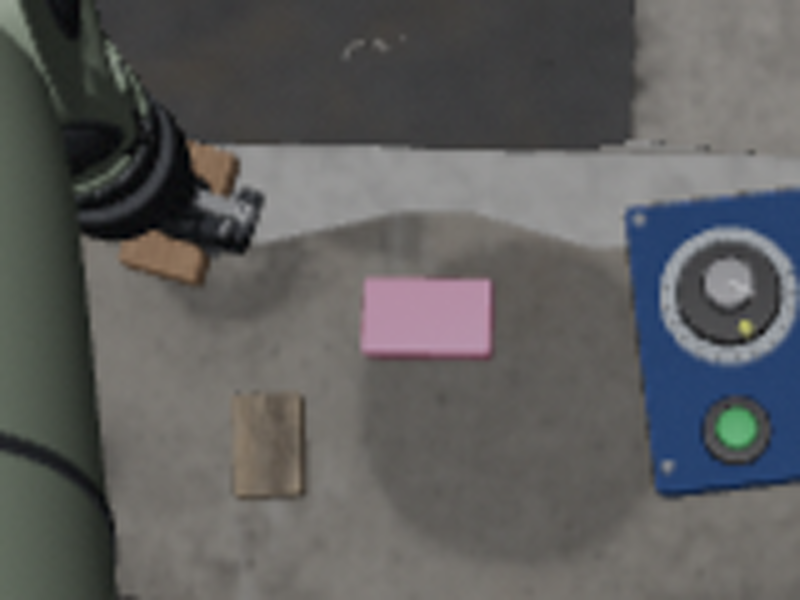

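Run:
```python
from px import *
def q14(i,q,z):
    f=fs[i]; c=(proj(f,W(M,(.0,-.0625,.035)))+.5)*14; return ray(f,(np.array(q)+[int(c[0]-400),int(c[1]-300)]+.5)/14-.5,z)
for n,i,q,z in [('fl',0,(252,225),.048),('fr',0,(525,195),.048),('fbR',1,(555,418),.035),('ftR',1,(553,362),.048),('roller',0,(400,255),.055),('armL',0,(343,100),.075),('armR',0,(437,100),.075),('rails',0,(367,530),.035),('rails',0,(485,515),.035),('matR far',0,(597,155),.035),('matL far',0,(168,205),.035),('rail',1,(115,285),.035),('rail',1,(140,388),.035)]:
    p=q14(i,q,z); print(n,np.round(loc(p),4))
for n,z in (('washer_jar',.078),('grease_tin',.056)):
    d=spot_in('top',n)[0]; print(n,ray(fs[0],d['centre'],z)[:2],loc(ray(fs[0],d['centre'],z)))
```

```text
fl [ 0.0166 -0.0329]
fr [ 0.0162 -0.089 ]
fbR [ 0.0187 -0.0924]
ftR [ 0.0175 -0.0932]
roller [ 0.0054 -0.0612]
armL [ 0.0342 -0.0516]
armR [ 0.032  -0.0702]
rails [-0.0467 -0.0494]
rails [-0.0464 -0.0737]
matR far [ 0.0255 -0.1067]
matL far [ 0.0254 -0.0176]
rail [-0.0444 -0.0522]
rail [-0.0445 -0.076 ]
washer_jar [ 0.5455523  -0.31799596] [-0.01135238 -0.19324113]
grease_tin [ 0.36741605 -0.32378181] [-0.18862822 -0.17482164]
```

Run:
```python
from h import *
M=[.5306,-.125,.135]
c,s=np.cos(M[2]),np.sin(M[2])
L=lambda x,y:np.array([M[0]+c*x-s*y,M[1]+s*x+c*y])
a=M[2]+np.pi/2
s0=L(-.0905,-.0625)
movep([*s0,.13],rv(a)); st('above')
move_l([*s0,.060],velocity=.15); st()
f=grab_frame('side'); im=f['img'][160:320,240:440,::-1]; cv2.imwrite('pics/s2c.png',cv2.resize(im,(750,600),interpolation=cv2.INTER_CUBIC))
f=grab_frame('top'); im=f['img'][130:250,280:440,::-1]; cv2.imwrite('pics/t2c.png',cv2.resize(im,(800,600),interpolation=cv2.INTER_CUBIC))
```

```text
above 8.22 [ 0.4498 -0.1987  0.13  ] F [-0.8  0.7 -1. ] gap 0.516
 8.83 [ 0.4497 -0.1989  0.0602] F [-0.1 -0.6  0. ] gap 0.518
```

View pics/s2c.png

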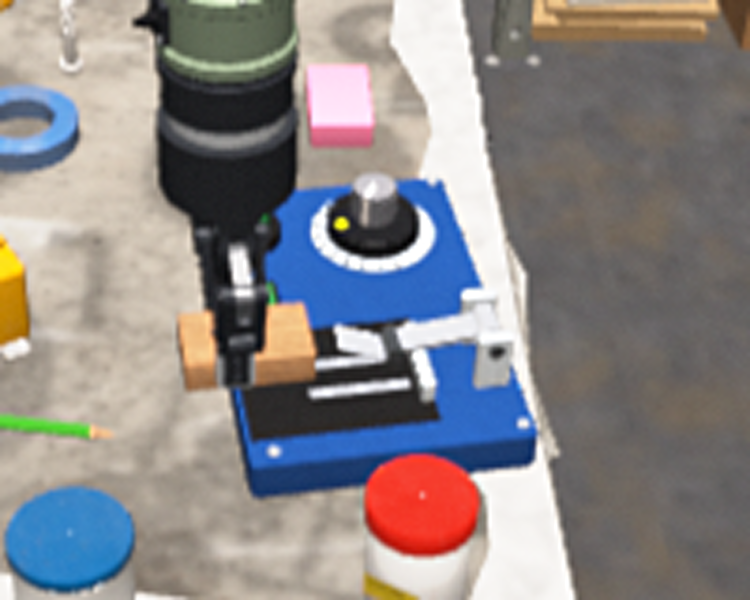

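View pics/t2c.png

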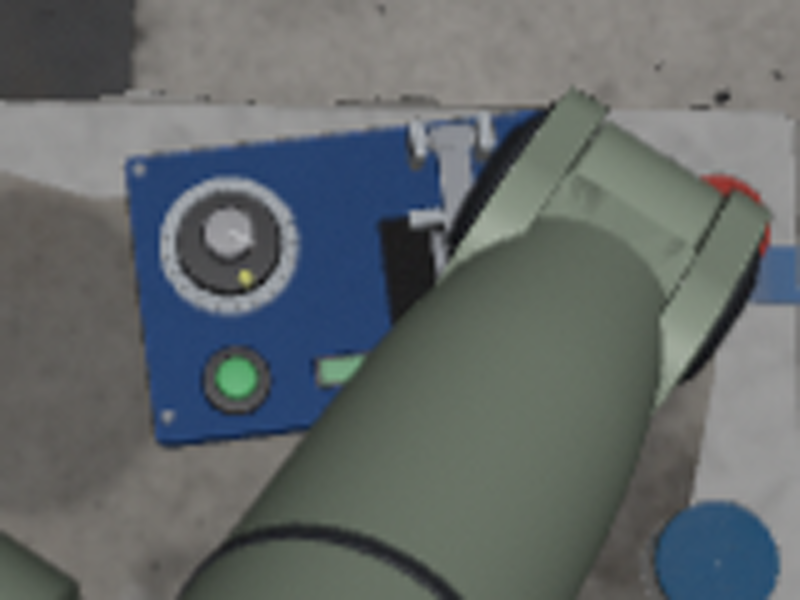

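Run:
```python
from h import *
M=[.5306,-.125,.135]
c,s=np.cos(M[2]),np.sin(M[2])
L=lambda x,y:np.array([M[0]+c*x-s*y,M[1]+s*x+c*y])
s0=L(-.0915,-.0625)
t=move_l([*s0,.0375],velocity=.05,until_force=3); p=st('down %s'%t)['position']
z=p[2]
t=move_l([*L(-.045,-.0625),z+.0003],velocity=.06,until_force=14); st('slide1 %s'%t)
t=move_l([*L(-.020,-.0625),z+.0003],velocity=.03,until_force=12); st('slide2 %s'%t)
p=get_state()['position'];r=p[:2]-np.array(M[:2]);print('loc',c*r[0]+s*r[1],-s*r[0]+c*r[1])
f=grab_frame('side'); im=f['img'][160:320,240:440,::-1]; cv2.imwrite('pics/s3c.png',cv2.resize(im,(750,600),interpolation=cv2.INTER_CUBIC))
```

```text
down True 9.38 [ 0.4483 -0.1993  0.0387] F [ 0.5 -0.7  2.7] gap 0.517
slide1 True 10.1 [ 0.4906 -0.1935  0.0388] F [ 0.2 -1.2  3.9] gap 0.518
slide2 True 10.45 [ 0.4906 -0.1935  0.0388] F [-0.8 -0.2  4.5] gap 0.515
loc -0.04887376700118028 -0.062451602962983584
```

View pics/s3c.png

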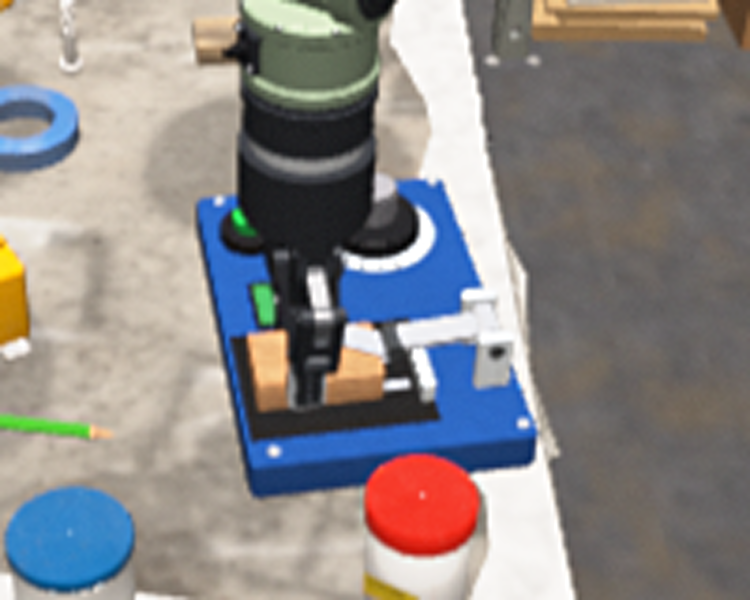

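Run:
```python
from h import *
M=[.5306,-.125,.135]
c,s=np.cos(M[2]),np.sin(M[2])
L=lambda x,y:np.array([M[0]+c*x-s*y,M[1]+s*x+c*y])
def loc():
    p=get_state()['position'];r=p[:2]-np.array(M[:2]);return round(c*r[0]+s*r[1],4),round(-s*r[0]+c*r[1],4)
z=.0390
for x in np.arange(-.045,-.019,.004):
    t=move_l([*L(x,-.0625),z],velocity=.03,until_force=22); st('%s %.3f'%(t,x)); print(loc())
    if t: break
f=grab_frame('side'); im=f['img'][160:320,240:440,::-1]; cv2.imwrite('pics/s4c.png',cv2.resize(im,(750,600),interpolation=cv2.INTER_CUBIC))
```

```text
False -0.045 10.79 [ 0.4921 -0.1931  0.0389] F [-7.8 -1.5  9.7] gap 0.518
(np.float64(-0.0473), np.float64(-0.0623))
False -0.041 11.07 [ 0.4947 -0.1927  0.0388] F [-11.3  -1.6  10.6] gap 0.519
(np.float64(-0.0447), np.float64(-0.0622))
False -0.037 11.36 [ 0.4995 -0.1919  0.0387] F [-8.7 -0.9  9. ] gap 0.519
(np.float64(-0.0398), np.float64(-0.0621))
False -0.033 11.64 [ 0.5041 -0.1913  0.0387] F [-6.4 -0.   7.7] gap 0.52
(np.float64(-0.0352), np.float64(-0.0621))
False -0.029 11.93 [ 0.5081 -0.1907  0.0387] F [-7.  -0.6  8.3] gap 0.517
(np.float64(-0.0311), np.float64(-0.0621))
False -0.025 12.21 [ 0.5117 -0.1902  0.0387] F [-8.4 -0.6  8.6] gap 0.518
(np.float64(-0.0275), np.float64(-0.0621))
False -0.021 12.49 [ 0.5119 -0.1903  0.0386] F [-17.3  -3.7  16.4] gap 0.517
(np.float64(-0.0273), np.float64(-0.0622))
```

View pics/s4c.png

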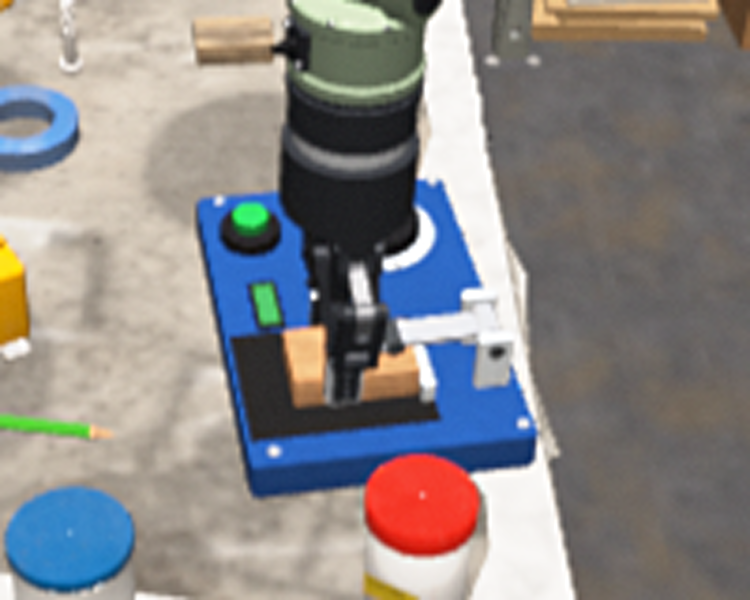

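Run:
```python
from h import *
M=[.5306,-.125,.135]
c,s=np.cos(M[2]),np.sin(M[2])
L=lambda x,y:np.array([M[0]+c*x-s*y,M[1]+s*x+c*y])
move_l([*L(-.0255,-.0622),.0392],velocity=.03); st('relax')
let_go(); st('open')
p=get_state()['position']
move_l([*L(-.027,-.0622),.14],velocity=.15); st('up')
movep([.38,.10,.22],rv(1.7)); st('away')
fs=[grab_frame('top'),grab_frame('side')]
im=fs[1]['img'][170:300,255:425,::-1]; cv2.imwrite('pics/s5c.png',cv2.resize(im,(785,600),interpolation=cv2.INTER_CUBIC))
im=fs[0]['img'][130:230,290:420,::-1]; cv2.imwrite('pics/t5c.png',cv2.resize(im,(780,600),interpolation=cv2.INTER_CUBIC))
```

```text
relax 12.84 [ 0.5119 -0.1902  0.0386] F [-5.7 -1.7  3.5] gap 0.514
open 13.33 [ 0.514  -0.19    0.0392] F [0.4 0.4 0.1] gap 1.002
up 14.16 [ 0.5117 -0.19    0.1393] F [-0.7  0.7 -0.7] gap 1.002
away 15.41 [0.3807 0.0995 0.2198] F [ 0.4 -0.5  1.3] gap 0.998
```

View pics/s5c.png

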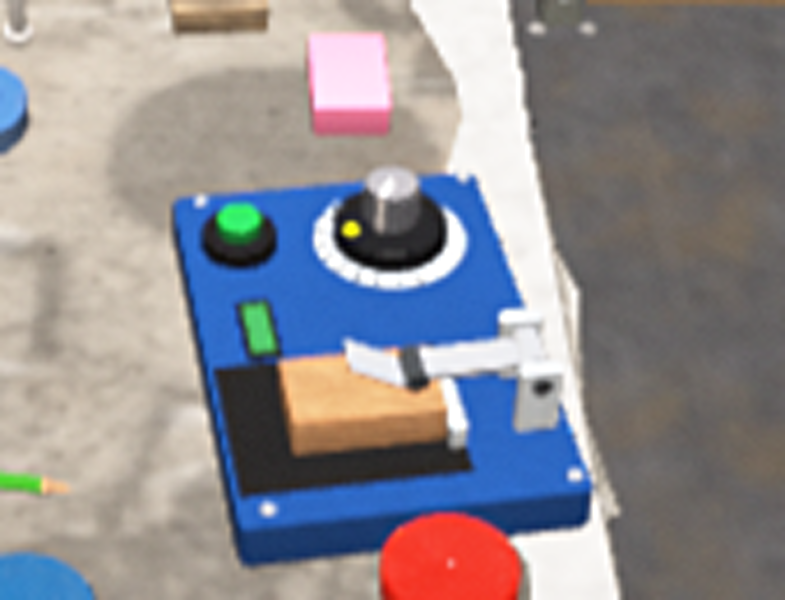

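View pics/t5c.png

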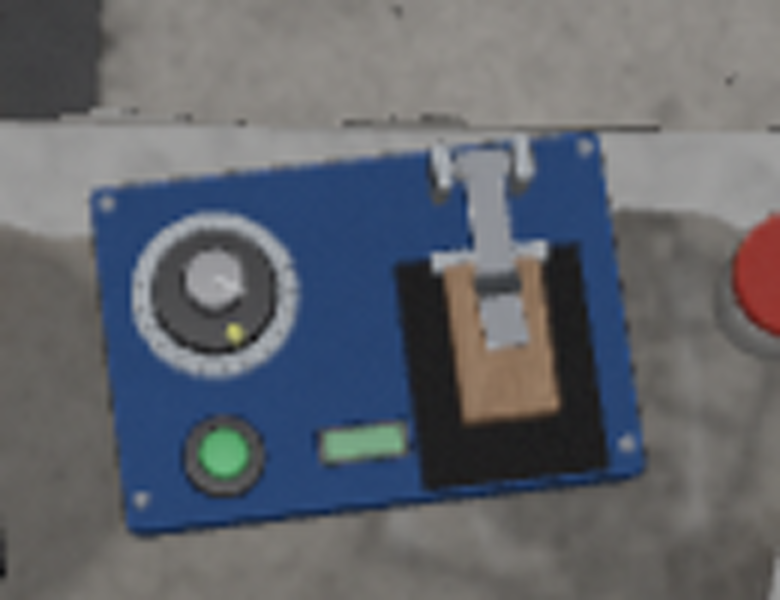

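```bash
cat > ang.py <<'E'
from h import *
from scipy.optimize import minimize
M=[.5306,-.125,.135]
def circ(f,mask,z,x0):
    """centre,radius of a horizontal disc whose visible region hull is mask"""
    S=8; ref=cv2.resize(mask.astype(np.float32),None,fx=S,fy=S,interpolation=cv2.INTER_LINEAR)>.5
    t=np.linspace(0,2*np.pi,60)
    def cost(v):
        h=hullmask([proj(f,(v[0]+v[2]*np.cos(a),v[1]+v[2]*np.sin(a),z)) for a in t],S)>0
        return 1-(h&ref).sum()/(h|ref).sum()
    r=minimize(cost,x0,method='Nelder-Mead',options=dict(initial_simplex=np.array(x0)+np.array([[0,0,0],[.006,0,0],[0,.006,0],[0,0,.005]]),xatol=5e-5,fatol=1e-5)); return r.x,r.fun
def run():
    for n in ('top','side'):
        f=grab_frame(n); im=f['img'].astype(int); hsv=cv2.cvtColor(f['img'],cv2.COLOR_RGB2HSV)
        c0=proj(f,(.5415,-.054,.048)); yy,xx=np.mgrid[:400,:640]; near=np.hypot(xx-c0[0],yy-c0[1])<24
        # dial white / ring black : not blue
        nb=near&~((hsv[...,1]>110)&(hsv[...,0]>100)&(hsv[...,0]<130))
        w=near&(hsv[...,1]<110)&(hsv[...,2]>110)
        m=biggest(nb, c0); 
        d,e=circ(f,hullof(m),.0355,[.5415,-.054,.041]) if n=='top' else ((np.nan,)*3,0)
        # dot
        yel=np.clip(np.minimum(im[...,0],im[...,1])-im[...,2]-25,0,None)*near; p=np.array([(yel*xx).sum(),(yel*yy).sum()])/yel.sum()
        dot=ray(f,p,.048)
        gr=np.clip(im[...,1]-np.maximum(im[...,0],im[...,2])-40,0,None); c1=proj(f,(.464,-.057,.05)); gr=gr*(np.hypot(xx-c1[0],yy-c1[1])<9); b=np.array([(gr*xx).sum(),(gr*yy).sum()])/max(gr.sum(),1)
        print(n,'dial',np.round(d,4),round(e,3),'dot',np.round(dot[:2],4),'btn',np.round(ray(f,b,.05),4))
        for k,z in (('knob_pointer',.073),('ring_dot',.048),('knob_axis',.048)):
            print('  ',k,[(np.round(ray(f,q['centre'],z)[:2],4),round(q['score'],2)) for q in tip_of(n,k)[:2]])
if __name__=='__main__': run()
E
python3 ang.py
python3 - <<'E'
from h import *
for n in ('top','side'):
    f=grab_frame(n); c=proj(f,(.5415,-.054,.06)); x,y=c.astype(int)
    im=f['img'][y-14:y+14,x-18:x+18,::-1]; cv2.imwrite(f'pics/kk_{n}.png',cv2.resize(im,(720,560),interpolation=cv2.INTER_LINEAR)); print(n,x-18,y-14)
    print(f['img'][y-9:y+6,x-10:x+10].sum(2)//3)
E
```

```text
top dial [ 0.5422 -0.0528  0.0413] 0.028 dot [ 0.5217 -0.062 ] btn [ 0.4633 -0.0585  0.05  ]
   knob_pointer [(array([ 0.5325, -0.0659]), 0.61)]
   ring_dot [(array([ 0.5234, -0.0655]), 0.52)]
   knob_axis [(array([ 0.5427, -0.05  ]), 0.68), (array([ 0.5458, -0.0622]), 0.61)]
side dial [nan nan nan] 0 dot [ 0.5219 -0.063 ] btn [ 0.4632 -0.058   0.05  ]
   knob_pointer [(array([ 0.5399, -0.0622]), 0.52)]
   ring_dot [(array([ 0.5195, -0.0586]), 0.66)]
   knob_axis [(array([ 0.5455, -0.0256]), 0.74), (array([ 0.545 , -0.0663]), 0.64)]
top 307 163
[[ 73  91 149 159 167 169 142 123  96 104  97 103 106 110 126 150 164 164
  156 123]
 [ 92 151 165 167 142 129  96  79  68  68  68  67  69  70  83 106 124 149
  163 159]
 [152 165 166 146  96  81  71  70  70  69  69  69  68  70  71  74  83 110
  159 166]
 [165 166 133  92  72  71  71  71  70  67  89 101  66  68  69  69  71  80
   93 159]
 [167 142 103  74  71  71  70  87 131 141 141 142 138 103  91  73  69  70
   67 111]
 [167 107  79  73  72  71  90 140 149 151 151 150 150 146 121  79  71  70
   72  62]
 [154  82  70  73  72  88 117 149 153 1
[... 1315 characters left out ...]
 213 171
  127 116]
 [124 122 120 123 122 130 148 204 211 232 255 255 229 209 210 214 209 149
  121 116]
 [118 118 112 104  98  91  85 156 197 250 255 248 218 208 212 204 173 113
   93 105]
 [120 106  86  69  49  54  65  84 155 237 246 209 200 190 177 160 117  94
   63  75]
 [143  87  45  42  38  55  69  74 119 174 150 133 152 133 111 100  95  75
   46  39]
 [143  72  40  42  39  59  72  75 110 178 128  91  92  90  95  84  81  74
   46  39]
 [ 86  49  40  40  40  56  73  76 109 176 117  86  88  86  84  80  81  76
   51  40]
 [ 47  35  36  38  41  54  70  80 121 169 112  87  89  88  84  84  80  70
   48  42]
 [ 29  35  53  58  40  46  63  82 138 172 112  88  91  86  86  81  79  57
   44  42]]
```

View pics/kk_top.png

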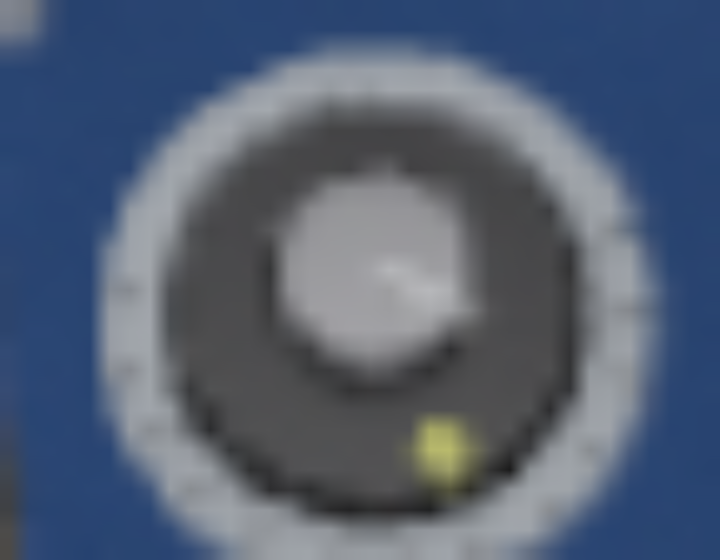

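View pics/kk_side.png

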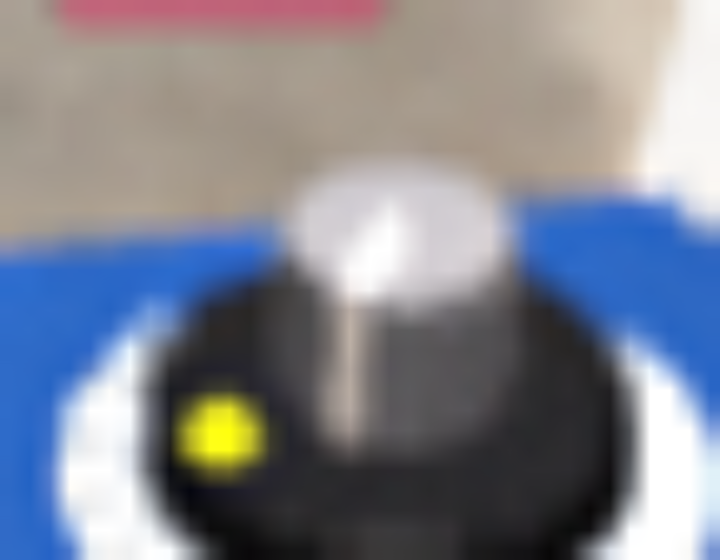

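```bash
cat > ang2.py <<'E'
from ang import *
def run2(verbose=True,ax0=(.5420,-.0535)):
    out={}
    for n in ('top','side'):
        f=grab_frame(n); im=f['img'].astype(int); g=im.sum(2)/3; yy,xx=np.mgrid[:400,:640]
        k=proj(f,(*ax0,.073)); 
        near=np.hypot(xx-k[0],(yy-k[1])*(1 if n=='top' else 1.6))<(8.5 if n=='top' else 8)
        sat=im.max(2)-im.min(2)
        m=near&(g>(118 if n=='top' else 172))&(sat<60)
        m=biggest(m,k)
        kt,e=circ(f,hullof(m),.073,[*ax0,.014])
        # pointer
        base=np.median(g[m]); wgt=np.clip(g-base-(8 if n=='top' else 12),0,None)*m
        ii=np.argwhere(wgt>0); P=np.array([ray(f,(c,r),.073)[:2] for r,c in ii]); ww=wgt[wgt>0]
        mu=(P*ww[:,None]).sum(0)/ww.sum(); C=((P-mu)*ww[:,None]).T@(P-mu); ev,V=np.linalg.eigh(C); d=V[:,1]
        if d@(mu-kt[:2])<0: d=-d
        near=np.hypot(xx-k[0],yy-k[1])<30
        yel=np.clip(np.minimum(im[...,0],im[...,1])-im[...,2]-25,0,None)*near; dot=None
        if yel.sum()>100:
            p=np.array([(yel*xx).sum(),(yel*yy).sum()])/yel.sum(); dot=ray(f,p,.048)[:2]
        A=lambda v:round(float(np.arctan2(-v[1],-v[0]))-M[2],3)
        print(n,'ktop',np.round(kt,4),round(e,2),'ptr PCA',A(d),'ptr mu-c',A(mu-kt[:2]),'|',np.round(np.linalg.norm(mu-kt[:2]),4),'dot',np.round(dot,4),'ring(ktop)',A(dot-kt[:2]),'dist',round(float(np.linalg.norm(dot-kt[:2])),4), 'ring(ax .5420,-.0530)',A(dot-np.array([.5420,-.0530])))
if __name__=='__main__': run2()
E
python3 ang2.py
```

```text
top ktop [ 0.5424 -0.0524  0.0135] 0.08 ptr PCA 0.916 ptr mu-c 0.983 | 0.0065 dot [ 0.5217 -0.062 ] ring(ktop) 0.3 dist 0.0229 ring(ax .5420,-.0530) 0.282
side ktop [ 0.5424 -0.0556  0.014 ] 0.12 ptr PCA 1.095 ptr mu-c 0.914 | 0.0053 dot [ 0.5219 -0.063 ] ring(ktop) 0.213 dist 0.0219 ring(ax .5420,-.0530) 0.327
```

Run:
```python
from h import *
ax=[.5422,-.0535]; a=1.7
A0,A1=a+.34,a-.34
print(ik([*ax,.055],rv(A0)),ik([*ax,.055],rv(A1)))
movep([*ax,.14],rv(A0)); st()
t=move_l([*ax,.055],velocity=.12,until_force=8); st('down %s'%t)
grab(20); s=st('grab'); print(s['wrist_torque'])
for k in (.5,1):
    movep([*ax,.055],rv(A0+(A1-A0)*k)); s=st('turn'); print(s['wrist_torque'], R.from_rotvec(s['eef_rot']).as_matrix()[:2,0])
let_go(); st('open')
move_l([*ax,.14],velocity=.15)
movep([.38,.10,.22],rv(1.7)); st('away')
import ang2; ang2.run2()
for n in ('top','side'):
    f=grab_frame(n); c=proj(f,(.5415,-.054,.06)); x,y=c.astype(int)
    im=f['img'][y-14:y+14,x-18:x+18,::-1]; cv2.imwrite(f'pics/kl_{n}.png',cv2.resize(im,(720,560),interpolation=cv2.INTER_LINEAR))
```

```text
[-2.33855218e-01  4.99026034e-01 -4.31250258e-01  6.40520034e-01
 -4.44089210e-16 -7.03058891e-01] [-0.23385522  0.49902603 -0.43125026  0.64052003  0.         -0.02305889]
 17.05 [ 0.5415 -0.0528  0.1401] F [-0.1 -0.6  0.5] gap 1.001
down False 17.91 [ 0.5428 -0.0534  0.0558] F [ 0.4 -0.1 -0.2] gap 0.997
grab 18.47 [ 0.5425 -0.0536  0.0554] F [-0.6 -0.5  3.9] gap 0.321
[-0.01794986  0.16341763 -0.05517829]
turn 18.88 [ 0.5423 -0.0532  0.0554] F [-1.   0.8  5.7] gap 0.318
[ 0.26718268  0.26590534 -0.03826436] [-0.12988087  0.99152941]
turn 19.3 [ 0.5423 -0.0527  0.0554] F [-1.4  2.4  6.8] gap 0.321
[ 0.54714658  0.23669669 -0.04360709] [0.20785191 0.97815885]
open 19.9 [ 0.5422 -0.0535  0.0549] F [ 0.5 -1.  -0.3] gap 0.998
away 21.56 [0.3809 0.0997 0.2197] F [-0.2 -0.6  0.3] gap 1.003
top ktop [ 0.5422 -0.0518  0.0133] 0.1 ptr PCA 0.289 ptr mu-c 0.351 | 0.0068 dot [ 0.5217 -0.062 ] ring(ktop) 0.326 dist 0.0229 ring(ax .5420,-.0530) 0.283
side ktop [ 0.5419 -0.0551  0.0136] 0.08 ptr PCA 0.416 ptr mu-c 0.103 | 0.0053 dot [ 0.5219 -0.063 ] ring(ktop) 0.242 dist 0.0216 ring(ax .5420,-.0530) 0.326
```

View pics/kl_top.png

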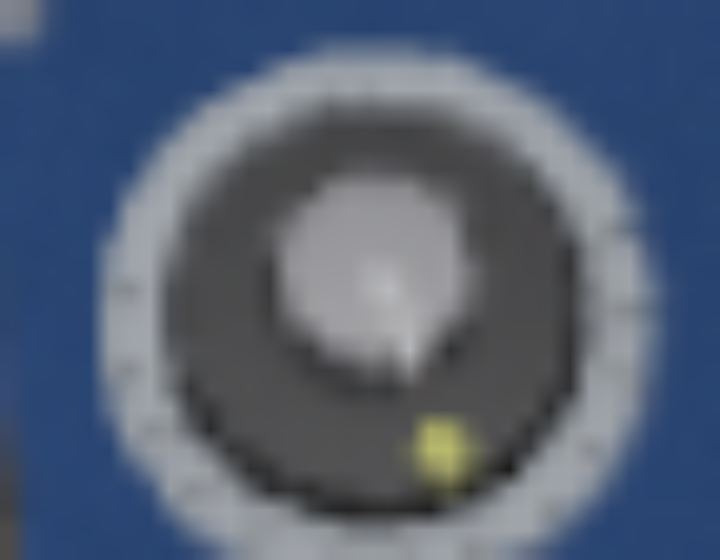

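View pics/kl_side.png

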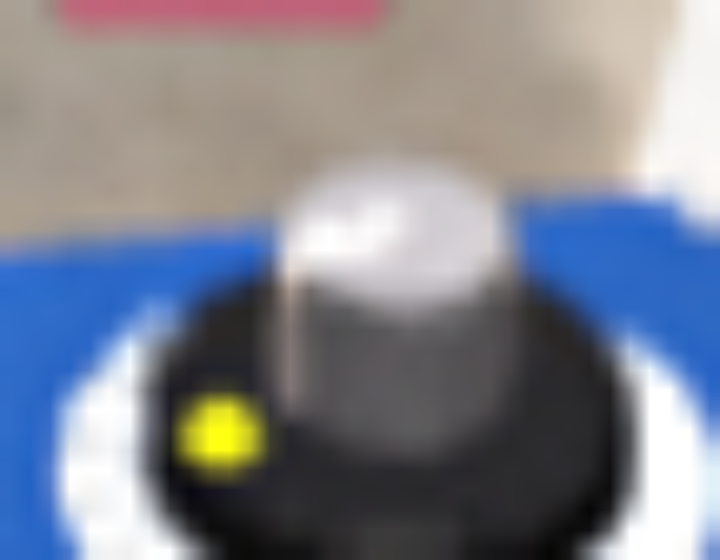

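```bash
cat > rend.py <<'E'
from h import *
from scipy.optimize import least_squares
M=[.5306,-.125,.135]
def inv(f,P,z): return np.array([ray(f,p,z)[:2] for p in P])
def fitptr(f,ax,g0,n):
    g=cv2.cvtColor(f['img'],cv2.COLOR_RGB2GRAY).astype(float)
    k=proj(f,(*ax,.073)); S=6
    pix=[(c,r) for r in range(int(k[1])-8,int(k[1])+9) for c in range(int(k[0])-9,int(k[0])+10)]
    ctr=inv(f,pix,.073)-ax
    pix=[p for p,q in zip(pix,ctr) if np.linalg.norm(q)<.0105]
    o=(np.arange(S)+.5)/S-.5; sub=np.array([(c+a,r+b) for c,r in pix for b in o for a in o])
    Q=inv(f,sub,.073)-ax; I=np.array([g[r,c] for c,r in pix])
    def res(v):
        ang,wd,r0,B,D,gx,gy=v; t=ang+M[2]; d=np.array([-np.cos(t),-np.sin(t)])
        u=Q@d; w=Q@np.array([-d[1],d[0]])
        sg=lambda x:1/(1+np.exp(-np.clip(x/.0005,-50,50)))
        m=sg(u-r0)*sg(wd/2-abs(w)); m=m.reshape(len(pix),-1).mean(1); c=ctr_=Q.reshape(len(pix),-1,2).mean(1)
        return B+D*m+gx*c[:,0]*1e3+gy*c[:,1]*1e3-I
    best=None
    for a in (g0-.2,g0,g0+.2):
        r=least_squares(res,[a,.0028,.001,np.median(I),40,0,0],x_scale=[.1,.001,.002,5,10,1,1])
        if best is None or r.cost<best.cost: best=r
    return best
if __name__=='__main__':
    import sys
    for n,axs in (('top',[(.5422,-.0526),(.5424,-.0520),(.5422,-.0534)]),('side',[(.5422,-.0553),(.5422,-.0545),(.5414,-.0553)])):
        f=grab_frame(n); f0=dict(f); f0['img']=cv2.imread(f'pics/{n}0.png')[:,:,::-1].copy()
        for ax in axs:
            for nm,ff,g in (('before',f0,.97),('now',f,.3)):
                r=fitptr(ff,np.array(ax),g,n); print(n,ax,nm,'ang %.3f wd %.4f r0 %.4f D %.0f'%(*r.x[:3],r.x[4]),'rms %.1f'%np.sqrt(2*r.cost/len(r.fun)))
E
python3 rend.py
```

```text
top (0.5422, -0.0526) before ang 1.019 wd 0.0020 r0 -0.0004 D 44 rms 2.0
top (0.5422, -0.0526) now ang 0.269 wd 0.0043 r0 -0.0008 D 23 rms 2.0
top (0.5424, -0.052) before ang 1.031 wd 0.0019 r0 0.0003 D 45 rms 2.1
top (0.5424, -0.052) now ang 0.346 wd 0.0046 r0 -0.0004 D 22 rms 2.0
top (0.5422, -0.0534) before ang 0.967 wd 0.0021 r0 -0.0011 D 42 rms 1.8
top (0.5422, -0.0534) now ang 0.150 wd 0.0044 r0 -0.0010 D 22 rms 2.4
side (0.5422, -0.0553) before ang 1.004 wd 0.0059 r0 -0.0035 D 46 rms 4.8
side (0.5422, -0.0553) now ang 0.085 wd 0.0082 r0 -0.0011 D 45 rms 5.5
side (0.5422, -0.0545) before ang 1.042 wd 0.0058 r0 -0.0030 D 47 rms 4.2
side (0.5422, -0.0545) now ang 0.201 wd 0.0082 r0 -0.0013 D 47 rms 4.8
side (0.5414, -0.0553) before ang 1.106 wd 0.0057 r0 -0.0040 D 48 rms 4.1
side (0.5414, -0.0553) now ang 0.126 wd 0.0083 r0 -0.0021 D 47 rms 5.4
```

```bash
cat > joint.py <<'E'
from rend import *
from scipy.optimize import minimize
dots=dict(top=(.5217,-.0620),side=(.5219,-.0630))
for n,a0 in (('top',(.5423,-.0522)),('side',(.5421,-.0540))):
    f=grab_frame(n); f0=dict(f); f0['img']=cv2.imread(f'pics/{n}0.png')[:,:,::-1].copy()
    rows=[]
    for dx in (-.0012,-.0006,0,.0006,.0012):
        for dy in (-.0012,-.0006,0,.0006,.0012,.0018):
            ax=np.array(a0)+[dx,dy]
            r0=fitptr(f0,ax,1.0,n); r1=fitptr(f,ax,.3,n)
            d=np.array(dots[n])-ax; ring=np.arctan2(-d[1],-d[0])-M[2]
            rows.append((r0.cost/len(r0.fun)+r1.cost/len(r1.fun),*ax,r0.x[0],r1.x[0],r0.x[0]-r1.x[0],ring,np.linalg.norm(d)))
    rows=[r for r in rows if abs(r[5]-.68)<.06]; rows.sort()
    print(n); print(np.round(rows[:10],4))
E
python3 joint.py
```

```text
top
[[ 2.8585  0.5429 -0.0516  1.023   0.3808  0.6422  0.3211  0.0236]
 [ 3.2066  0.5429 -0.0522  0.9363  0.305   0.6313  0.298   0.0234]
 [ 3.6011  0.5429 -0.0528  0.8898  0.2074  0.6823  0.2744  0.0231]
 [ 3.8748  0.5423 -0.051   1.1558  0.501   0.6549  0.3555  0.0234]
 [ 4.2184  0.5423 -0.0522  1.0317  0.3307  0.701   0.309   0.0228]
 [ 4.7385  0.5423 -0.0516  1.1147  0.4194  0.6953  0.3325  0.0231]
 [ 6.4676  0.5417 -0.051   1.2505  0.5421  0.7083  0.3678  0.0228]
 [ 6.4882  0.5417 -0.0504  1.2676  0.6383  0.6293  0.3906  0.0231]
 [ 8.3958  0.5435 -0.0534  0.8098  0.1127  0.697   0.2408  0.0234]
 [13.4709  0.5411 -0.0504  1.3564  0.6908  0.6656  0.4039  0.0226]]
side
[[ 2.75774e+01  5.43300e-01 -5.40000e-02  9.20300e-01  2.07900e-01
   7.12400e-01  2.63100e-01  2.32000e-02]
 [ 3.32953e+01  5.42100e-01 -5.28000e-02  1.14080e+00  4.16600e-01
   7.24200e-01  3.32600e-01  2.26000e-02]
 [ 3.47085e+01  5.42700e-01 -5.28000e-02  1.06060e+00  4.00300e-01
   6.60300e-01  3.20900e-01  2.32000e-02]
 [ 3.57900e+01  5.42700e-01 -5.34000e-02  1.03190e+00  2.97400e-01
   7.34500e-01  2.97400e-01  2.29000e-02]
 [ 3.73090e+01  5.42100e-01 -5.22000e-02  1.16750e+00  4.74200e-01
   6.93300e-01  3.56000e-01  2.29000e-02]
 [ 3.87191e+01  5.43300e-01 -5.34000e-02  9.56200e-01  2.61100e-01
   6.95100e-01  2.86700e-01  2.35000e-02]
 [ 4.31299e+01  5.43300e-01 -5.28000e-02  9.84900e-01  3.37700e-01
   6.47200e-01  3.09800e-01  2.37000e-02]]
```

Run:
```python
from h import *
b=[.4634,-.0583]; a=1.706
grab(20); st('shut')
movep([*b,.09],rv(a)); st()
t=move_l([*b,.058],velocity=.1,until_force=8); st('near %s'%t)
z=.056
while z>.036:
    t=move_l([*b,z],velocity=.03,until_force=14); s=st('%.3f %s'%(z,t))
    if t or s['contact_force'][2]>11: break
    z-=.001
f=grab_frame('side'); im=f['img'][170:290,260:420,::-1]; cv2.imwrite('pics/s7c.png',cv2.resize(im,(800,600),interpolation=cv2.INTER_CUBIC))
```

```text
shut 22.73 [0.38 0.1  0.22] F [ 0.4 -0.1 -0. ] gap -0.003
 23.61 [ 0.4632 -0.0577  0.0904] F [-1.2 -0.9  0.4] gap -0.001
near False 24.07 [ 0.4635 -0.0576  0.0586] F [-0.6 -0.3 -0.3] gap 0.002
0.056 False 24.32 [ 0.4638 -0.0583  0.0565] F [-0.   0.2 -0.4] gap 0.004
0.055 False 24.57 [ 0.4638 -0.0584  0.0552] F [ 0.3 -0.1  1.7] gap -0.004
0.054 False 24.82 [ 0.4638 -0.0584  0.0542] F [ 1.  -0.1  2.3] gap 0.001
0.053 False 25.07 [ 0.4638 -0.0584  0.0531] F [1.5 0.9 2.7] gap 0.0
0.052 False 25.32 [ 0.4638 -0.0584  0.0521] F [2.2 0.2 4. ] gap 0.002
0.051 False 25.57 [ 0.4638 -0.0584  0.0511] F [2.2 0.5 4.6] gap -0.001
0.050 False 25.82 [ 0.4638 -0.0584  0.0509] F [-1.5  1.4 12.6] gap -0.002
```

View pics/s7c.png

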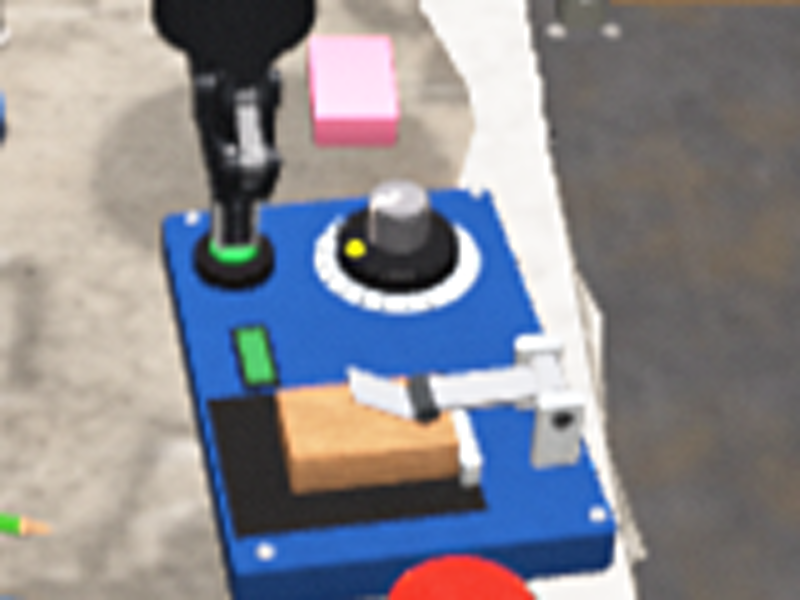

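```bash
python3 - <<'E'
from h import *
b=[.4634,-.0583]
move_l([*b,.0494],velocity=.02,until_force=15); sleep(.2); st('bottom')
move_l([*b,.10],velocity=.1)
movep([.36,.12,.24],rv(1.7)); st('away')
import ang2; ang2.run2()
f=grab_frame('side'); im=f['img'][130:350,200:460,::-1]; cv2.imwrite('pics/s8c.png',cv2.resize(im,(709,600),interpolation=cv2.INTER_CUBIC))
f=grab_frame('top'); im=f['img'][130:230,290:420,::-1]; cv2.imwrite('pics/t8c.png',cv2.resize(im,(780,600),interpolation=cv2.INTER_CUBIC))
E
python3 joint.py
```

```text
bottom 26.32 [ 0.4639 -0.0584  0.0508] F [-1.3  1.3 17.9] gap 0.002
away 27.97 [0.3603 0.1196 0.2393] F [ 0.7  1.1 -0.2] gap 0.0
top ktop [ 0.5422 -0.0518  0.0133] 0.1 ptr PCA 0.295 ptr mu-c 0.35 | 0.0067 dot [ 0.5217 -0.062 ] ring(ktop) 0.325 dist 0.0229 ring(ax .5420,-.0530) 0.283
side ktop [ 0.5419 -0.0551  0.0136] 0.08 ptr PCA 0.408 ptr mu-c 0.104 | 0.0053 dot [ 0.5219 -0.063 ] ring(ktop) 0.242 dist 0.0215 ring(ax .5420,-.0530) 0.326
top
[[ 2.8764  0.5429 -0.0516  1.023   0.3709  0.6521  0.3211  0.0236]
 [ 3.3183  0.5429 -0.0522  0.9363  0.2951  0.6412  0.298   0.0234]
 [ 3.7107  0.5423 -0.051   1.1558  0.4894  0.6665  0.3555  0.0234]
 [ 3.7176  0.5429 -0.0528  0.8898  0.2009  0.6889  0.2744  0.0231]
 [ 4.2207  0.5423 -0.0522  1.0317  0.3224  0.7093  0.309   0.0228]
 [ 4.5941  0.5423 -0.0516  1.1147  0.4098  0.7048  0.3325  0.0231]
 [ 5.8261  0.5435 -0.0528  0.8163  0.1856  0.6308  0.2643  0.0237]
 [ 6.1794  0.5417 -0.051   1.2505  0.5349  0.7156  0.3678  0.0228]
 [ 6.3633  0.5417 -0.0504  1.2676  0.6241  0.6435  0.3906  0.0231]
 [ 8.4782  0.5435 -0.0534  0.8098  0.0859  0.7239  0.2408  0.0234]]
side
[[ 2.55911e+01  5.43300e-01 -5.40000e-02  9.20300e-01  2.13200e-01
   7.07100e-01  2.63100e-01  2.32000e-02]
 [ 3.35200e+01  5.42100e-01 -5.28000e-02  1.14080e+00  4.19100e-01
   7.21800e-01  3.32600e-01  2.26000e-02]
 [ 3.46846e+01  5.42700e-01 -5.28000e-02  1.06060e+00  4.00500e-01
   6.60100e-01  3.20900e-01  2.32000e-02]
 [ 3.53662e+01  5.42700e-01 -5.34000e-02  1.03190e+00  2.98300e-01
   7.33600e-01  2.97400e-01  2.29000e-02]
 [ 3.76203e+01  5.43300e-01 -5.34000e-02  9.56200e-01  2.64100e-01
   6.92100e-01  2.86700e-01  2.35000e-02]
 [ 3.79448e+01  5.42100e-01 -5.22000e-02  1.16750e+00  4.77400e-01
   6.90100e-01  3.56000e-01  2.29000e-02]
 [ 4.28261e+01  5.43300e-01 -5.28000e-02  9.84900e-01  3.39300e-01
   6.45600e-01  3.09800e-01  2.37000e-02]]
```

View pics/s8c.png

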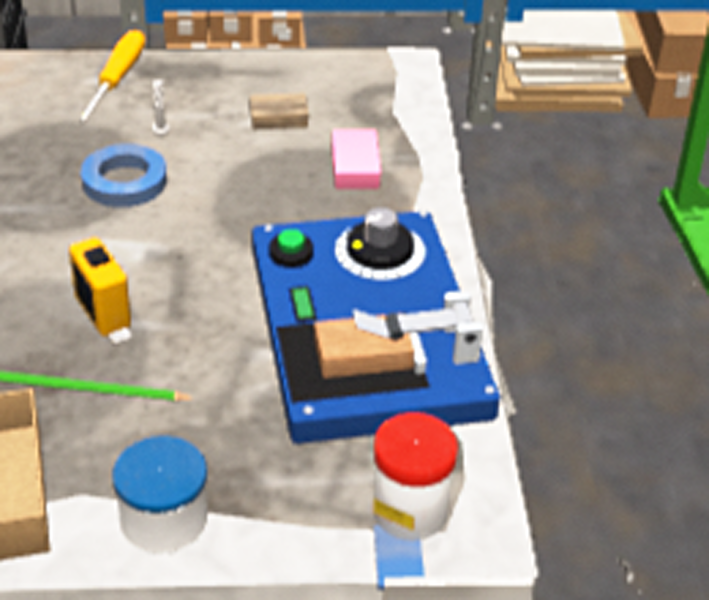

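View pics/t8c.png

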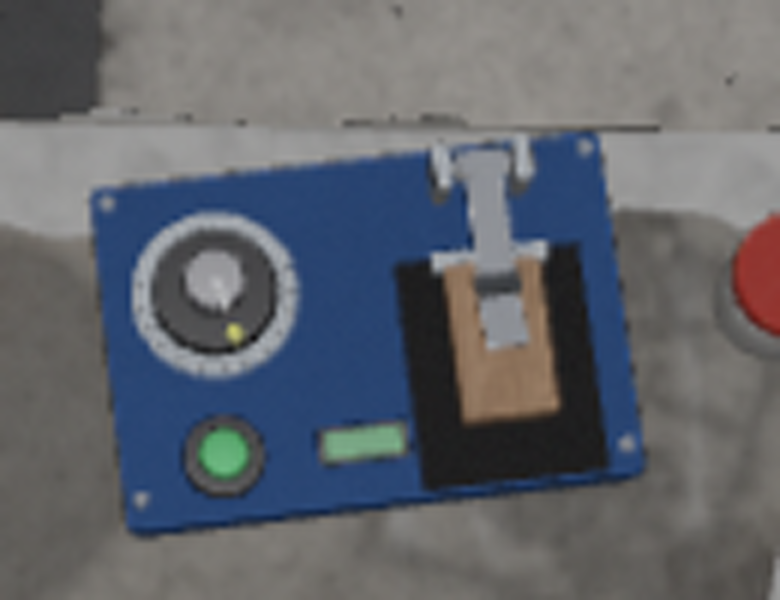

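All good: the block is seated squarely against the stop, the pointer is in line with the dot, the button is back up, and the bystanders haven't moved.

```bash
python3 -c "
from cell import *
sign_off(); print(get_state()['clock'])"
```

```text
the job is handed in; nothing more can be done
the job is handed in; nothing more can be done
```

The moisture reading is done in the order asked, and I handed the job in with about 28 s on the clock.

- **Block:** I gripped the reddish block, set it on the bed and slid it under the contact arm. It met the stop at a push of about 17 N, and I let go. The final pictures show it square on the bed, against the fence, with the arm resting on it.
- **Knob:** I turned the inner knob by -0.68 rad. The yellow dot measured the same before and after, so the ring did not move.
- **Button:** I pressed the green button about 5 mm to its end, where the force jumped to 18 N. I then released it, and it is back up.
- **Bystanders:** The grey block, tin, jar and pink look-alike stand where they were.

**Least certain check:** the pointer alignment. The better fits put both the pointer and the dot at about 0.3 rad, usually within 0.05 rad of each other. At this resolution the angle depends strongly on where the knob's axis is assumed to be. One cruder side-camera estimate read 0.10 rad for the pointer, and another read 0.41. Before that turn the top and side cameras also differed by about 3 mm on the knob's position, so I aimed midway between them.

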